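Slide the top cover board out of its holder and lay it on the cutting mat

TASK

Slide the top (yellow) board of the stack forwards until roughly a third of it sticks out over the open front of the wooden holder while it still lies flat, then pinch that overhanging end and take the board out. Set it down gently, without dropping it, flat, printed side up, on the green cutting mat, wholly inside the white rectangle and lengthwise along it, and let go. Leave the other two boards in the holder and do not disturb the things standing around.

Things in the scene. Friction and masses are not known exactly. Their poses are not given: they have to be found in the camera images.
- top_board: yellow printed card board on top of the stack: stiff flat plate 180 mm long (its x), 64 mm wide (its y), 6 mm thick, 50 to 100 g; origin at the centre of its underside. Slides on the board below with friction about 0.4; can be dragged by fingertips pressed on it with 5 to 10 N. Tips out of the holder if it sticks out more than about 80 mm. Underside starts 72 mm above the table
- board_front (a point): middle of the lower edge of the yellow board's short end that faces the open front of the holder (90 mm along the board's -x from its origin)
- board_rear (a point): middle of the lower edge of the yellow board's other short end (90 mm along the board's +x from its origin)
- holder: wooden block fixed to the table with a channel on top in which three boards lie on one another; origin on the table below the channel. Open front at its -x, roughly towards the robot; boards slide out along -x. 92 mm wide, x from -100 mm (front face) to +106 mm; channel floor 60 mm above the table, the yellow board's top at 78 mm
- lip (a point): middle of the top edge of the holder's front face, at x -100 mm, 70 mm above the table, on the 8 mm thick lip that holds back the two lower boards; the yellow board passes over it
- stop (a point): middle of the top of the rear stop's inner face (holder's x +96 mm, 77 mm above the table). The two side fences (inner faces at y +-34 mm, 12 mm thick) are as high, so that a board cannot be gripped inside the holder
- middle_board: pale board just under the yellow one, 180 x 64 x 6 mm, origin at the centre of its underside; stays in the holder
- bottom_board: brown board at the bottom of the stack, 180 x 64 x 6 mm, origin at the centre of its underside; stays in the holder
- mat: green cutting mat fixed on the table, 280 mm (its x) by 200 mm (its y), 3 mm thick; origin at the centre of its underside. A white rectangle, 250 mm (x) by 150 mm (y) inside its lines, 4 mm wide, is printed about its centre
- tape_roll: roll of orange adhesive tape lying flat, 90 mm outside diameter, 48 mm high; origin at the centre of its underside; to be left alone
- cutter: yellow retractable cutter lying flat, about 165 mm long, 24 mm wide, 21 mm high; origin at the centre of its underside; to be left alone
- pencil_pot: blue pot, 72 mm diameter, 95 mm high, with pencils standing out of it to 175 mm; origin at the centre of its underside; to be left alone
- glue_bottle: white glue bottle with red cap, 60 mm diameter, 150 mm high; origin at the centre of its underside; to be left alone
Mind the look-alikes: they are no part of the job. Several things have the shape of the top_board; the one meant has the colours described above. Of the things that look like the holder, take the one that is farthest to the robot's right at the start.

How it is judged:
By the outcome, as a careful person would: the job done as asked, in the order asked, and still so for the second after the job is handed in, with the robot touching nothing.
It also fails if it takes over 61 s, if anything falls off the work surface, if the arm or the gripper's body presses on something with over 40 N, if the wrist force passes 120 N, or if a joint passes its speed limit or range.

ROBOT

A 6-joint arm with a two-finger parallel gripper is mounted at the origin on the work surface. World frame = base frame: x ahead of the robot, y to its left, z up, the work surface at z = 0. Lengths are in m, angles in rad, forces in N, time in s.
With the tool pointing down it reaches from about 0.25 to 0.775 m from the base axis. Payload 4 kg.
Tool frame: the origin (TCP) lies on the centre line of the jaws, within the pads' length; the fingertips stand 17 mm ahead of it and the grasp point (between the pads) lies 2 mm behind it; z points along the fingers, y is the line along which they close (so a half turn about z gives the same grasp; the last joint's range is limited). The gripper opens to 94 mm and grips with 3 to 60 N. Pads are 16 mm wide; open, the fingers measure 119 mm over their backs; the gripper's body (75 mm by 177 mm) begins 78 mm behind the grasp point.
Start: joints at [1.206, 0.087, 1.371, -0, 1.684, -0.103], TCP at [0.142, 0.531, 0.193] pointing down, gripper open.
Joint ranges: [-3.1, 3.1], [-0.76, 2.03], [0.27, 2.55], [-1.08, 4.22], [0.17, 2.65], [-2.57, 2.57]. Speed limits (rad/s): [2.79, 2.79, 3.14, 3.14, 3.14, 3.14].

INTERFACE

Orientations are given as [roll, pitch, yaw] about the fixed x, y, z axes, in that order (R = Rz(yaw) Ry(pitch) Rx(roll)).
In Python, from bench import robot gives the robot as it stands.
- The arm moves only by the tool servo_tool, never from a script. Its argument "plan" is a list of rows, each a list of 7 numbers: the shift along the tool's x, y, z normalised to -1 to 1, where 1 is 0.1 m, then the turn, a rotation vector about the tool's x, y, z normalised to -1 to 1, where 1 is pi/2 rad, then the finger opening in mm, from 0 to 94. In form: [[x, y, z, ax, ay, az, gripper], ...]. A call has 1 to 12 rows; each row is the pose to reach, as a shift and turn from the pose commanded when the call began, along the tool's axes at that moment; what a row does not reach only later rows make up. A row lasts 1/12 s, in which the tool goes at most 41.7 mm and 7.16 degrees, less where a joint would pass 70% of its speed; a pose out of reach is approached as far as the arm can. A call with a number of a shift or a turn outside -1 to 1 is refused whole. A call with a gripper value outside its range is refused whole. The fingers move at their own pace and stop on an object; the grip force is fixed at half the most. Time passes only in rows, so rows that repeat a pose let the fingers close. It gives the time, the measured TCP pose, the force, the opening and the grip force at its end, in the units of the state.
- robot.get_obs(): the state, without advancing time (a new reading comes with each control period).
- robot.snapshot(name): name is "side" or "top"; returns the picture (384x512x3 uint8, red, green, blue); there is no depth.
- robot.camera_params(name): a dict with "camera_matrix" (3x3 intrinsics, pixels), "rvec" (rotation vector, rad) and "tvec" (3), from world to camera coordinates, as OpenCV has them. Camera axes: x right, y down, z forward; pixel columns grow to the right and rows downward; lengths in m; the calibration is good to about 2 mm. A picture is of the moment at which its call begins. camera_params takes no time and is no camera call.
- robot.close_job(): hands the job in; it is judged then, once.
Trained networks look in the newest picture that a camera, given by its name, has taken for a name from the list of things; names that differ only in an ending like _2 or _b are one class to them, and where a whole thing is asked for, a point or a joint stands for the part that bears it (a point fixed in the world has none). Each returns a list of dicts, best first, with "conf" (0 to 1); they miss things now and then, are a little off and sometimes report something else, mostly with a low value. They report only what shows in the picture. A call takes as long as a camera call. They do not tell look-alikes from the thing itself.
- robot.find_in(thing, camera): "extent" ([centre column, centre row, width, height] in pixels, round what is visible of it).
The state is a dict: "time": time; "joint_positions": joint angles; "qvel": joint speeds; "joint_torque": joint torques, N m; "tool_pos": TCP position; "ee_rot": TCP orientation; "wrist_force": force on the tool from outside, world axes, zero at the start; "wrist_torque": the same for the moment, N m; "width": finger opening in m; "finger_force": force on a finger pad.
Only numpy, scipy, OpenCV 4.12 (cv2) and the standard library are available. Lean on these libraries where they do the work, as an engineer would, in place of code of your own. Each camera call takes 0.05 s, during which the arm holds its last target. There are 200 camera calls.

## Working session

There is one attempt and no reset: what is moved stays moved. The work goes in short steps, Python scripts to look and compute and a tool call to move; the robot and the scene stay as the last step left them, time stands still between calls to the robot, and variables do not carry over. Pictures are saved under pics/ and viewed, at most 10 in all, crops included, and the job is handed in when it is done.

Besides the shell and the picture viewer there is one more tool, called after "Call:" as name(argument=value, ...) on one line, values as JSON. servo_tool: Moves the arm, as the interface text tells. Scaled input: -1 to 1 covers 0.1 m each way for a shift and pi/2 rad each way for a turn. Its arguments: {"type":"object","properties":{"plan":{"type":"array","items":{"type":"array","items":{"type":"number"}}}},"required":["plan"]}

```bash
mkdir -p pics
python3 - <<'E'
from bench import robot
import cv2
for n in ("top","side"):
    im=robot.snapshot(n); cv2.imwrite(f"pics/{n}0.png",im[:,:,::-1])
    p=robot.camera_params(n); print(n,p)
    for t in ("top_board","holder","mat"):
        print(t,[(d['conf'],d['extent']) for d in robot.find_in(t,n)])
o=robot.get_obs(); print(o['time'],o['tool_pos'],o['ee_rot'],o['width'])
E
```

```text
top {'camera_matrix': array([[350.99843603,   0.        , 254.17656841],
       [  0.        , 350.99843603, 192.95012707],
       [  0.        ,   0.        ,   1.        ]]), 'rvec': array([ 2.10389011, -2.13501872,  0.13006043]), 'tvec': array([0.026116  , 0.52798441, 0.98651235])}
top_board [(0.64, [177.0, 176.2, 26.6, 62.7]), (0.62, [245.1, 190.1, 47.4, 58.8]), (0.39, [258.6, 107.7, 30.5, 28.9])]
holder [(0.68, [177.9, 174.8, 48.0, 74.3]), (0.65, [142.7, 311.1, 45.4, 80.3])]
mat [(0.65, [332.0, 170.1, 72.4, 97.6])]
side {'camera_matrix': array([[347.25744042,   0.        , 254.18800251],
       [  0.        , 347.25744042, 187.31729464],
       [  0.        ,   0.        ,   1.        ]]), 'rvec': array([ 2.20095735,  0.32185527, -0.14598263]), 'tvec': array([-0.476211  , -0.03309288,  1.28695237])}
top_board [(0.83, [272.4, 199.2, 53.5, 20.7]), (0.65, [295.2, 153.2, 52.2, 12.6])]
holder [(0.76, [295.0, 163.3, 58.4, 33.7]), (0.56, [209.7, 135.5, 56.3, 35.2])]
mat [(0.96, [266.1, 263.6, 118.4, 82.0]), (0.66, [296.1, 152.6, 48.9, 13.1])]
0.4 [0.14233398 0.53120769 0.19231112] [-3.14135023e+00 -5.53169666e-05  2.87978781e+00] 0.09387862207636588
```

View pics/top0.png

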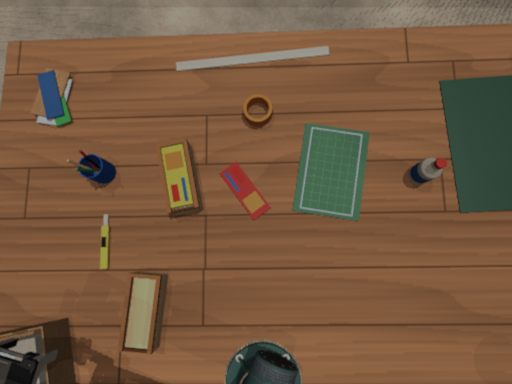

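View pics/side0.png

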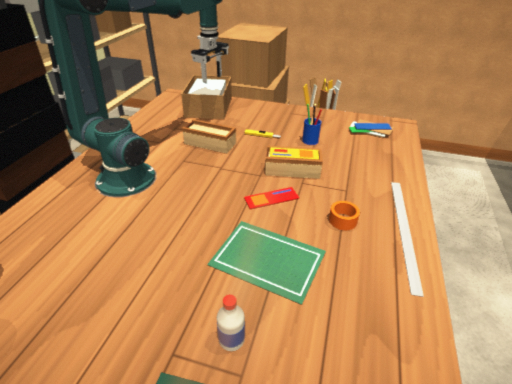

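Candidates for the board: yellow-printed at top-image (180,177), red at (245,190), and a pale one in a box at (143,312). Only the first is yellow. For the holder: (180,178), (143,312), and the box at (35,350). The first is farthest right and carries the yellow board. I'll confirm it with a crop and measure.

```bash
cat > h.py <<'E'
import cv2, numpy as np
from bench import robot
def ray(n,uv,z):
    p=robot.camera_params(n); R=cv2.Rodrigues(p['rvec'])[0]; c=-R.T@p['tvec']
    uv=np.atleast_2d(np.array(uv,float)); out=[]
    for u in uv:
        d=R.T@np.linalg.solve(p['camera_matrix'],[*u,1]); out.append(c+d*(z-c[2])/d[2])
    return np.array(out)
def proj(n,P):
    p=robot.camera_params(n)
    return cv2.projectPoints(np.array(P,float).reshape(-1,1,3),p['rvec'],p['tvec'],p['camera_matrix'],None)[0].reshape(-1,2)
E
python3 - <<'E'
from h import *
np.set_printoptions(precision=4,suppress=True)
t=robot.snapshot("top"); s=robot.snapshot("side")
a=cv2.resize(t[130:225,145:220],None,fx=5,fy=5,interpolation=cv2.INTER_CUBIC)
b=cv2.resize(s[135:190,255:335],None,fx=5,fy=5,interpolation=cv2.INTER_CUBIC)
H=np.zeros((475,775,3),np.uint8);H[:,:375]=a;H[:275,375:]=b
cv2.imwrite("pics/crop0.png",H[:,:,::-1])
hsv=cv2.cvtColor(t,cv2.COLOR_RGB2HSV)
def big(m,x0,x1,y0,y1):
    k=np.zeros_like(m);k[y0:y1,x0:x1]=m[y0:y1,x0:x1]
    c=max(cv2.findContours(k,0,2)[0],key=cv2.contourArea);return c
m=cv2.inRange(hsv,(22,150,110),(35,255,255))
c=big(m,150,210,130,220)
P=ray("top",c[:,0],0.078)[:,:2]
r=cv2.minAreaRect((P*1000).astype(np.float32));print("board",r); print(cv2.minAreaRect(c))
m=cv2.inRange(hsv,(60,80,50),(90,255,200))
c=big(cv2.morphologyEx(m,cv2.MORPH_CLOSE,np.ones((7,7))),285,380,110,230)
r=cv2.minAreaRect((ray("top",c[:,0],0.003)[:,:2]*1000).astype(np.float32));print("mat",r)
for n,uv,z in [("pot",(97,170),.09),("tape",(258,110),.048),("glue",(432,166),.14),("cutter",(104,245),.02),("lipL",(174,216),.07)]: print(n,ray("top",uv,z))
E
```

```text
board ((579.623046875, 241.31732177734375), (181.0889129638672, 65.9749984741211), 10.980055809020996)
((176.21621704101562, 175.29730224609375), (61.48522186279297, 22.687061309814453), 80.53767395019531)
mat ((600.0853881835938, -215.80340576171875), (195.02206420898438, 274.40509033203125), 79.93682098388672)
pot [[0.5958 0.4688 0.09  ]]
tape [[0.7823 0.0036 0.048 ]]
glue [[ 0.576  -0.4546  0.14  ]]
cutter [[0.383  0.4688 0.02  ]]
lipL [[0.4614 0.2469 0.07  ]]
```

View pics/crop0.png

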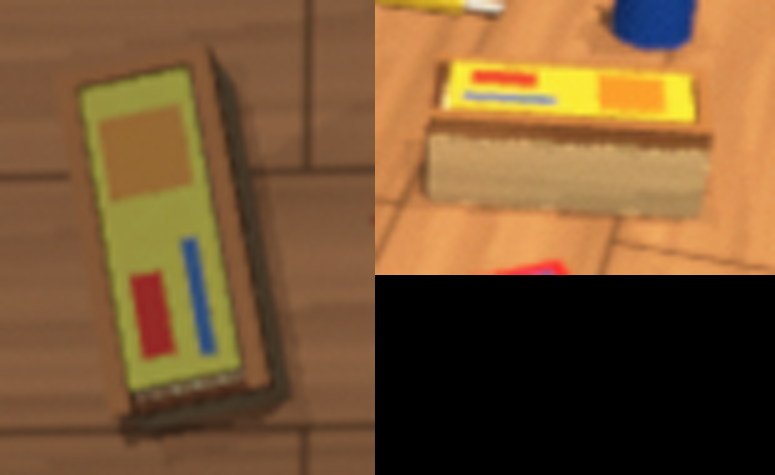

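The crop shows the yellow board (red, blue and orange print) lying in the right-most holder. The open front is at the bottom of the crop (board end near (185,395)) and the stop is at the top. The board is centred at (0.580, 0.241) with yaw 0.19. I'm moving over it now, fingers closed.

Call:
servo_tool(plan=[[0,0,-0.3,0,0,-0.08,94],[0,0,-0.6,0,0,-0.15,60],[0,0,-0.6,0,0,-0.22,20],[0,0,-0.6,0,0,-0.289,0],[0,0,-0.6,0,0,-0.289,0]])

```text
time: 0.92
tool_pos: [0.1425, 0.5316, 0.2534]
ee_rot: [3.14, 0.001, -2.948]
wrist_force: [-0.0, -0.0, 0.1]
width: 0.0707
finger_force: 0.0
```

Call:
servo_tool(plan=[[-0.25,-0.23,0,0,0,0,0],[-0.5,-0.46,0,0,0,0,0],[-0.75,-0.7,0,0,0,0,0],[-0.97,-0.92,0,0,0,0,0],[-0.97,-0.92,0,0,0,0,0]])

```text
time: 1.33
tool_pos: [0.259, 0.4566, 0.2519]
ee_rot: [-3.139, 0.001, -2.959]
wrist_force: [-0.1, 0.3, -0.6]
width: 0.0376
finger_force: 0.0
```

Call:
servo_tool(plan=[[-0.25,-0.23,0,0,0,0,0],[-0.5,-0.46,0,0,0,0,0],[-0.75,-0.7,0,0,0,0,0],[-0.97,-0.92,0,0,0,0,0],[-0.97,-0.92,0,0,0,0,0]])

```text
time: 1.75
tool_pos: [0.3713, 0.3851, 0.2515]
ee_rot: [-3.139, 0.0, -2.958]
wrist_force: [-0.8, -0.2, -0.4]
width: 0.0038
finger_force: 0.0
```

Call:
servo_tool(plan=[[-0.25,-0.23,0,0,0,0,0],[-0.5,-0.46,0,0,0,0,0],[-0.75,-0.7,0,0,0,0,0],[-0.97,-0.92,0,0,0,0,0],[-0.97,-0.92,0,0,0,0,0]])

```text
time: 2.17
tool_pos: [0.4836, 0.3136, 0.2509]
ee_rot: [-3.14, -0.001, -2.956]
wrist_force: [-0.2, 0.3, -0.5]
width: 0.0004
finger_force: 0.0
```

Call:
servo_tool(plan=[[-0.25,-0.23,0,0,0,0,0],[-0.5,-0.46,0,0,0,0,0],[-0.75,-0.7,0,0,0,0,0],[-0.97,-0.92,0,0,0,0,0],[-0.97,-0.92,0,0,0,0,0],[-0.97,-0.92,0,0,0,0,0]])

```text
time: 2.67
tool_pos: [0.5932, 0.2447, 0.2511]
ee_rot: [3.141, -0.003, -2.952]
wrist_force: [-0.5, -0.2, -0.0]
width: 0.0005
finger_force: 0.0
```

Call:
servo_tool(plan=[[0,0,0.3,0,0,0,0],[0,0,0.6,0,0,0,0],[0,0,0.9,0,0,0,0],[0,0,1.0,0,0,0,0],[0,0,1.0,0,0,0,0]])

```text
time: 3.08
tool_pos: [0.5899, 0.2453, 0.1487]
ee_rot: [-3.142, -0.008, -2.948]
wrist_force: [0.3, -0.2, 0.3]
width: 0.0005
finger_force: 0.0
```

Call:
servo_tool(plan=[[0,0,0.2,0,0,0,0],[0,0,0.4,0,0,0,0],[0,0,0.5,0,0,0,0],[0,0,0.5,0,0,0,0],[0,0,0.5,0,0,0,0]])

```text
time: 3.5
tool_pos: [0.5936, 0.2449, 0.1038]
ee_rot: [3.141, 0.001, -2.949]
wrist_force: [1.0, 0.1, 0.4]
width: 0.0003
finger_force: 0.0
```

Call:
servo_tool(plan=[[0,0,0.02,0,0,0,0],[0,0,0.04,0,0,0,0],[0,0,0.04,0,0,0,0],[0,0,0.04,0,0,0,0]])

```text
time: 3.83
tool_pos: [0.5938, 0.2442, 0.0992]
ee_rot: [3.141, 0.001, -2.95]
wrist_force: [-0.1, 0.6, 0.0]
width: 0.0005
finger_force: 0.0
```

Call:
servo_tool(plan=[[0,0,0.02,0,0,0,0],[0,0,0.04,0,0,0,0],[0,0,0.04,0,0,0,0],[0,0,0.04,0,0,0,0]])

```text
time: 4.17
tool_pos: [0.5933, 0.2441, 0.0941]
ee_rot: [-3.142, -0.001, -2.949]
wrist_force: [-0.6, -0.3, -0.4]
width: 0.0003
finger_force: 0.0
```

Call:
servo_tool(plan=[[0,0,0.005,0,0,0,0],[0,0,0.01,0,0,0,0],[0,0,0.01,0,0,0,0]])

```text
time: 4.42
tool_pos: [0.5935, 0.2442, 0.0934]
ee_rot: [3.142, -0.0, -2.949]
wrist_force: [-0.5, 0.3, 0.5]
width: 0.0004
finger_force: 0.0
```

Call:
servo_tool(plan=[[0,0,0.01,0,0,0,0],[0,0,0.01,0,0,0,0],[0,0,0.01,0,0,0,0]])

```text
time: 4.67
tool_pos: [0.5934, 0.2442, 0.0924]
ee_rot: [3.142, -0.0, -2.949]
wrist_force: [0.3, 0.6, 0.7]
width: 0.0006
finger_force: 0.0
```

Call:
servo_tool(plan=[[0,0,0.01,0,0,0,0],[0,0,0.01,0,0,0,0],[0,0,0.01,0,0,0,0]])

```text
time: 4.92
tool_pos: [0.5935, 0.2441, 0.0914]
ee_rot: [3.142, -0.0, -2.949]
wrist_force: [0.9, -0.2, -0.3]
width: 0.0008
finger_force: 0.0
```

Run:
```python
from h import *
t=robot.snapshot("top"); s=robot.snapshot("side")
a=cv2.resize(t[130:225,140:220],None,fx=4,fy=4,interpolation=cv2.INTER_CUBIC)
b=cv2.resize(s[90:190,250:345],None,fx=4,fy=4,interpolation=cv2.INTER_CUBIC)
H=np.zeros((400,700,3),np.uint8);H[:380,:320]=a;H[:400,320:]=b
cv2.imwrite("pics/crop1.png",H[:,:,::-1])
```

```text
(no output)
```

View pics/crop1.png

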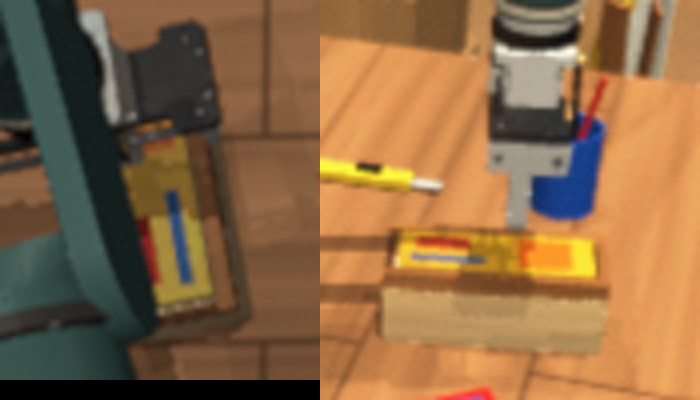

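Call:
servo_tool(plan=[[0,0,0.01,0,0,0,0],[0,0,0.01,0,0,0,0],[0,0,0.01,0,0,0,0]])

```text
time: 5.27
tool_pos: [0.5934, 0.2441, 0.0904]
ee_rot: [3.142, -0.0, -2.949]
wrist_force: [-0.2, 0.4, -0.6]
width: 0.0005
finger_force: 0.0
```

Run:
```python
from h import *
np.set_printoptions(precision=4,suppress=True)
print(proj("side",[[.5934,.2441,.0735],[.5934,.2441,.12],[.5796,.2413,.078]]))
print(proj("top",[[.5934,.2441,.0735],[.5934,.2441,.2],[.5796,.2413,.078]]))
# tip pixel side, candidates by height
for z in (.08,.09,.1): print(ray("side",[299.2,147],z))
for n in("side","top"):
  p=robot.camera_params(n);R=cv2.Rodrigues(p['rvec'])[0];print(-R.T@p['tvec'])
# holder feature check by triangulation: board corners in both
s=robot.snapshot("side")
print(robot.get_obs()['ee_rot'],robot.get_obs()['joint_positions'])
```

```text
[[297.6328 153.3484]
 [298.7206 142.4866]
 [293.9534 152.1174]]
[[175.7758 170.5116]
 [162.8569 159.4223]
 [176.2153 174.8193]]
[[0.592  0.2807 0.08  ]]
[[0.5942 0.2637 0.09  ]]
[[0.5965 0.2467 0.1   ]]
[ 0.7439 -0.8705  0.7569]
[ 0.3628 -0.0201  1.0586]
[ 3.1415 -0.0001 -2.9494] [ 0.302   0.3279  1.289   0.0001  1.5248 -1.461 ]
```

The side picture shows the fingertip at (299,147), which is above the board. There's no contact force either, so the tip is still high. I'll keep feeling downwards.

Call:
servo_tool(plan=[[0,0,0.02,0,0,0,0],[0,0,0.02,0,0,0,0],[0,0,0.02,0,0,0,0]])

```text
time: 5.57
tool_pos: [0.5934, 0.2441, 0.0882]
ee_rot: [3.142, -0.0, -2.949]
wrist_force: [0.2, -0.3, 0.3]
width: 0.0006
finger_force: 0.0
```

Call:
servo_tool(plan=[[0,0,0.01,0,0,0,0],[0,0,0.01,0,0,0,0],[0,0,0.01,0,0,0,0]])

```text
time: 5.82
tool_pos: [0.5934, 0.2441, 0.0874]
ee_rot: [3.142, -0.0, -2.95]
wrist_force: [-0.7, 0.6, -0.3]
width: 0.0007
finger_force: 0.0
```

Run:
```python
from h import *
s=robot.snapshot("side"); robot.snapshot("top")
b=cv2.resize(s[100:180,250:345],None,fx=8,fy=7,interpolation=cv2.INTER_CUBIC)
cv2.imwrite("pics/crop2.png",b[:,:,::-1])
```

```text
(no output)
```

View pics/crop2.png

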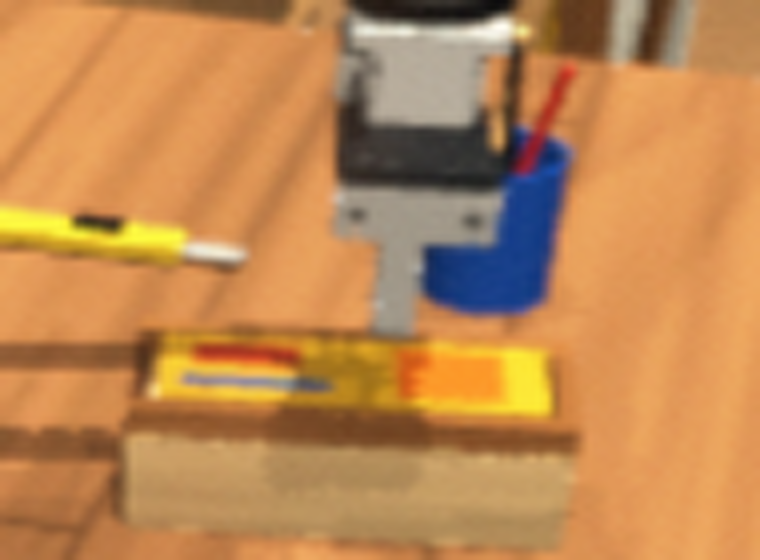

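The fingertip is at about (299,148). The board's middle should appear at row 152, so about 18 mm remains. I'll continue slowly.

Call:
servo_tool(plan=[[0,0,0.02,0,0,0,0],[0,0,0.04,0,0,0,0],[0,0,0.06,0,0,0,0],[0,0,0.08,0,0,0,0],[0,0,0.08,0,0,0,0]])

```text
time: 6.33
tool_pos: [0.593, 0.244, 0.0786]
ee_rot: [-3.142, -0.001, -2.949]
wrist_force: [-0.5, -0.4, 0.1]
width: 0.0004
finger_force: 0.0
```

Call:
servo_tool(plan=[[0,0,0.01,0,0,0,0],[0,0,0.02,0,0,0,0],[0,0,0.02,0,0,0,0]])

```text
time: 6.58
tool_pos: [0.5934, 0.2441, 0.0773]
ee_rot: [3.142, -0.0, -2.949]
wrist_force: [-0.5, -0.1, -0.5]
width: 0.0005
finger_force: 0.0
```

Run:
```python
from h import *
np.set_printoptions(precision=4,suppress=True)
c,s=np.cos(2.8798),np.sin(2.8798)
o=np.array([.1423,.5312,.1923]);y=np.array([s,-c,0])
print(proj("side",[o+k*.053*y-[0,0,.017] for k in(1,-1)]))
im=cv2.imread("pics/side0.png")[20:110,170:260]
cv2.imwrite("pics/crop3.png",cv2.resize(im,None,fx=6,fy=6,interpolation=cv2.INTER_CUBIC))
```

```text
[[219.1367  82.3088]
 [204.8704  89.7142]]
```

View pics/crop3.png

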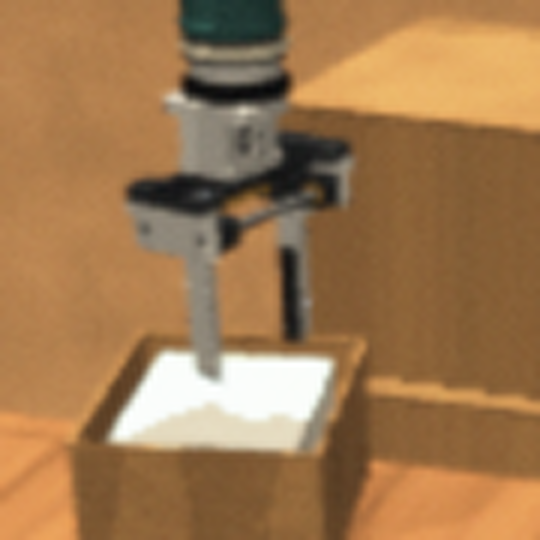

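In the start picture the tips sat at (205,83) and (219,76), about 6.5 px above where the TCP readings put them. The true tip height is therefore about 25 mm above the nominal value, and x and y agree. Contact should come near TCP 0.070.

Call:
servo_tool(plan=[[0,0,0.01,0,0,0,0],[0,0,0.02,0,0,0,0],[0,0,0.02,0,0,0,0]])

```text
time: 6.83
tool_pos: [0.5934, 0.2441, 0.0753]
ee_rot: [3.142, -0.0, -2.949]
wrist_force: [-0.7, -0.6, -0.7]
width: 0.0004
finger_force: 0.0
```

Call:
servo_tool(plan=[[0,0,0.01,0,0,0,0],[0,0,0.02,0,0,0,0],[0,0,0.02,0,0,0,0]])

```text
time: 7.08
tool_pos: [0.5934, 0.2441, 0.0732]
ee_rot: [3.142, -0.0, -2.949]
wrist_force: [-0.2, 0.5, 0.5]
width: 0.0004
finger_force: 0.0
```

Call:
servo_tool(plan=[[0,0,0.01,0,0,0,0],[0,0,0.015,0,0,0,0],[0,0,0.015,0,0,0,0]])

```text
time: 7.33
tool_pos: [0.5934, 0.2441, 0.0718]
ee_rot: [3.142, -0.0, -2.949]
wrist_force: [1.0, 0.3, -0.6]
width: 0.0006
finger_force: 0.0
```

Call:
servo_tool(plan=[[0,0,0.005,0,0,0,0],[0,0,0.01,0,0,0,0],[0,0,0.01,0,0,0,0]])

```text
time: 7.58
tool_pos: [0.5934, 0.2442, 0.0708]
ee_rot: [3.142, -0.0, -2.949]
wrist_force: [-0.7, -0.3, 0.4]
width: 0.0002
finger_force: 0.0
```

Call:
servo_tool(plan=[[0,0,0.005,0,0,0,0],[0,0,0.01,0,0,0,0],[0,0,0.01,0,0,0,0]])

```text
time: 7.83
tool_pos: [0.5934, 0.2441, 0.0699]
ee_rot: [3.142, -0.0, -2.949]
wrist_force: [0.6, -0.8, 0.1]
width: 0.0003
finger_force: 0.0
```

Call:
servo_tool(plan=[[0,0,0.005,0,0,0,0],[0,0,0.01,0,0,0,0],[0,0,0.01,0,0,0,0]])

```text
time: 8.08
tool_pos: [0.5934, 0.2442, 0.0688]
ee_rot: [3.142, -0.0, -2.949]
wrist_force: [-0.7, 0.4, -0.4]
width: 0.0004
finger_force: 0.0
```

Run:
```python
from h import *
s=robot.snapshot("side")
b=cv2.resize(s[100:180,250:345],None,fx=8,fy=7,interpolation=cv2.INTER_CUBIC)
cv2.imwrite("pics/crop4.png",b[:,:,::-1])
```

```text
(no output)
```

View pics/crop4.png

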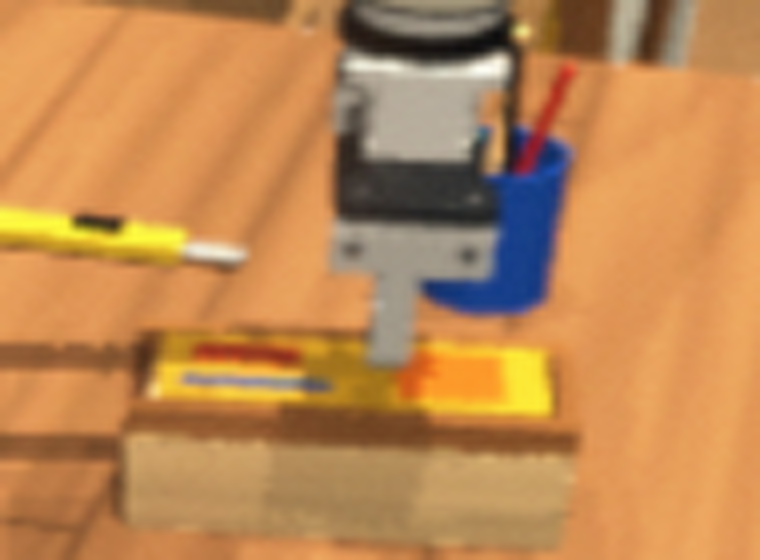

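The tip is at (299,152), now over the middle of the board and a few mm above it. I'm continuing in fine steps.

Call:
servo_tool(plan=[[0,0,0.005,0,0,0,0],[0,0,0.015,0,0,0,0],[0,0,0.015,0,0,0,0]])

```text
time: 8.38
tool_pos: [0.5934, 0.2441, 0.0672]
ee_rot: [3.142, -0.0, -2.949]
wrist_force: [-0.8, -0.0, -0.2]
width: 0.0007
finger_force: 0.0
```

Call:
servo_tool(plan=[[0,0,0.005,0,0,0,0],[0,0,0.01,0,0,0,0],[0,0,0.01,0,0,0,0]])

```text
time: 8.63
tool_pos: [0.5934, 0.2441, 0.0663]
ee_rot: [3.142, -0.0, -2.949]
wrist_force: [1.6, -0.5, 0.1]
width: 0.0004
finger_force: 0.0
```

Call:
servo_tool(plan=[[0,0,0.005,0,0,0,0],[0,0,0.01,0,0,0,0],[0,0,0.01,0,0,0,0]])

```text
time: 8.88
tool_pos: [0.5935, 0.2442, 0.0654]
ee_rot: [3.142, -0.0, -2.949]
wrist_force: [-0.1, 0.4, 0.1]
width: 0.0005
finger_force: 0.0
```

Call:
servo_tool(plan=[[0,0,0.005,0,0,0,0],[0,0,0.01,0,0,0,0],[0,0,0.01,0,0,0,0]])

```text
time: 9.13
tool_pos: [0.5936, 0.2442, 0.0654]
ee_rot: [3.142, 0.001, -2.949]
wrist_force: [-2.0, -1.8, 4.1]
width: 0.0004
finger_force: 2.0
```

Contact, at 4 N. I'll press slightly harder and drag in steps.

Call:
servo_tool(plan=[[0,0,0.004,0,0,0,0],[0,0,0.008,0,0,0,0],[0,0,0.008,0,0,0,0]])

```text
time: 9.38
tool_pos: [0.5937, 0.2442, 0.0653]
ee_rot: [3.141, 0.001, -2.949]
wrist_force: [-2.5, -0.6, 6.5]
width: 0.0007
finger_force: 3.3
```

Call:
servo_tool(plan=[[0.02,0,0,0,0,0,0],[0.05,0,0,0,0,0,0],[0.08,0,0,0,0,0,0],[0.11,0,0,0,0,0,0],[0.14,0,0,0,0,0,0],[0.14,0,0,0,0,0,0]])

```text
time: 9.88
tool_pos: [0.5808, 0.2418, 0.0653]
ee_rot: [3.141, 0.004, -2.949]
wrist_force: [0.5, 0.0, 6.3]
width: 0.0006
finger_force: 3.0
```

```bash
cat > bd.py <<'E'
from h import *
# rear/front board edge along its axis from the yellow mask in the side view (visible top, z=.078)
def board(n="side",z=.078,box=(225,345,130,185)):
    s=robot.snapshot(n); hsv=cv2.cvtColor(s,cv2.COLOR_RGB2HSV)
    m=cv2.inRange(hsv,(8,120,90),(36,255,255)) if 0 else cv2.inRange(hsv,(23,140,90),(36,255,255))
    x0,x1,y0,y1=box; k=np.zeros_like(m);k[y0:y1,x0:x1]=m[y0:y1,x0:x1]
    lab=cv2.connectedComponentsWithStats(k)
    k=np.isin(lab[1],[i for i in range(1,lab[0]) if lab[2][i,4]>15])
    v,u=np.nonzero(k); P=ray(n,np.c_[u,v],z)[:,:2]-[.5796,.2413]
    c,sn=np.cos(.1916),np.sin(.1916); Q=P@np.array([[c,-sn],[sn,c]])
    print(n,"along",np.percentile(Q[:,0],[0,1,99,100]).round(4),"across",np.percentile(Q[:,1],[1,99]).round(4),len(u))
if __name__=="__main__":
    board(); board("top",box=(150,215,130,240))
    o=robot.get_obs(); print(o['time'],o['wrist_force'].round(1))
E
python3 bd.py
```

```text
side along [-0.2018 -0.2004  0.0724  0.0754] across [-0.0349  0.1568] 140
top along [-0.0783 -0.078  -0.0391 -0.0388] across [-0.0319 -0.023 ] 44
9.9833 [-0.2 -0.4  5.7]
```

Call:
servo_tool(plan=[[0.04,0,0,0,0,0,0],[0.08,0,0,0,0,0,0],[0.12,0,0,0,0,0,0],[0.16,0,0,0,0,0,0],[0.2,0,0,0,0,0,0],[0.24,0,0,0,0,0,0],[0.28,0,0,0,0,0,0],[0.28,0,0,0,0,0,0]])

```text
time: 10.65
tool_pos: [0.5531, 0.2365, 0.0653]
ee_rot: [3.141, 0.004, -2.949]
wrist_force: [0.5, 0.1, 6.5]
width: 0.0007
finger_force: 3.1
```

```bash
sed -i 's/; Q=P@\(.*\)$/; Q=P@\1; Q=Q[abs(Q[:,1])<.045]/' bd.py; python3 bd.py
```

```text
side along [-0.0034 -0.0015  0.045   0.0453] across [-0.0355  0.0271] 150
top along [-0.1071 -0.1057  0.0451  0.0452] across [-0.0318 -0.0056] 63
10.75 [-0.8  0.3  6.4]
```

Call:
servo_tool(plan=[[0.04,0,0,0,0,0,0],[0.08,0,0,0,0,0,0],[0.12,0,0,0,0,0,0],[0.16,0,0,0,0,0,0],[0.16,0,0,0,0,0,0]])

```text
time: 11.17
tool_pos: [0.5375, 0.2334, 0.0653]
ee_rot: [3.141, 0.004, -2.949]
wrist_force: [0.5, 0.4, 6.0]
width: 0.0005
finger_force: 3.1
```

```bash
python3 bd.py
python3 - <<'E'
from h import *
t=cv2.imread("pics/top0.png")[:,:,::-1]; s=cv2.imread("pics/side0.png")[:,:,::-1]
c,sn=np.cos(.1916),np.sin(.1916); ax=np.array([c,sn,0]); ay=np.array([-sn,c,0]); o=np.array([.5796,.2413,0])
# profiles along the right fence top (y=-40) and left (y=40), z .077 and center
xs=np.arange(-.125,.125,.005)
for n,im,y in (("top",t,.040),("top",t,-.040),("side",s,-.040)):
    p=proj(n,[o+x*ax+y*ay+[0,0,.077] for x in xs]).astype(np.float32)
    v=cv2.remap(im,p[:,0:1],p[:,1:2],cv2.INTER_LINEAR)[:,0]
    print(n,y,[(int(round(x*1000)),int(a),int(b),int(d)) for x,(a,b,d) in zip(xs,v) if abs(x)>.075])
A=np.array([o+x*ax+y*ay+[0,0,.077] for x in(-.1,.106) for y in(-.046,.046)]);print(proj("top",A).round(1),proj("side",A).round(1))
p=[cv2.resize(t[130:225,145:220],None,fx=5,fy=5,interpolation=2),cv2.resize(s[135:190,240:335],None,fx=4,fy=8,interpolation=2)]
E
```

```text
side along [-0.007  -0.0054  0.0286  0.0302] across [-0.0349  0.0254] 142
top along [-0.1217 -0.1212  0.0292  0.0293] across [-0.0324 -0.0041] 76
11.2667 [ 0.1 -0.1  6.6]
top 0.04 [(-125, 123, 84, 57), (-120, 109, 75, 50), (-115, 85, 58, 38), (-110, 70, 47, 31), (-105, 90, 60, 38), (-100, 125, 83, 52), (-95, 133, 89, 56), (-90, 132, 88, 54), (-85, 131, 88, 55), (-80, 131, 88, 54), (75, 131, 86, 54), (80, 132, 88, 54), (85, 132, 89, 54), (90, 132, 88, 54), (95, 132, 87, 55), (100, 131, 87, 57), (105, 126, 86, 58), (110, 127, 88, 60), (115, 134, 94, 63), (120, 132, 92, 63)]
top -0.04 [(-125, 92, 62, 42), (-120, 84, 56, 38), (-115, 70, 50, 33), (-110, 67, 54, 38), (-105, 80, 55, 35), (-100, 130, 86, 54), (-95, 134, 89, 55), (-90, 134, 89, 55), (-85, 133, 89, 55), (-80, 133, 89, 56), (75, 133, 88, 55), (80, 134, 89, 55), (85, 133, 90, 56), (90, 133, 89, 55), (95, 133, 89, 55), (100, 131, 87, 56), (105, 124, 85, 56), (110, 122, 85, 57), (115, 130, 90, 61), (120, 133, 92, 62)]
side -0.04 [(-125, 204, 135, 75), (-120, 202, 133, 74), (-115, 207, 137, 77), (-110, 207, 136, 76), (-105, 202, 130, 71), (-100, 194, 122, 63), (-95, 215, 149, 82), (-90, 225, 165, 83), (-85, 222, 157, 65), (-80, 221, 154, 63), (75, 217, 150, 56), (80, 221, 157, 57), (85, 218, 152, 57), (90, 205, 132, 59), (95, 216, 135, 67), (100, 217, 138, 71), (105, 220, 145, 82), (110, 218, 144, 83), (115, 218, 145, 84), (120, 219, 146, 85)]
[[198.  205.3]
 [166.3 211.9]
 [185.7 137.1]
 [155.  143.6]] [[266.4 157.3]
 [268.  144.6]
 [323.3 160.7]
 [321.8 147.7]]
```

The front face is 104 mm ahead of the board's starting centre. The board has moved about 60 mm, so the overhang is about 46 mm. I need 14 mm more, then lift.

Call:
servo_tool(plan=[[0.04,0,0,0,0,0,0],[0.08,0,0,0,0,0,0],[0.11,0,0,0,0,0,0],[0.14,0,0,0,0,0,0],[0.14,0,0,0,0,0,0]])

```text
time: 11.68
tool_pos: [0.5239, 0.2308, 0.0653]
ee_rot: [3.141, 0.004, -2.949]
wrist_force: [1.3, 0.5, 6.3]
width: 0.0001
finger_force: 3.1
```

Call:
servo_tool(plan=[[0,0,-0.02,0,0,0,0],[0,0,-0.1,0,0,0,0],[0,0,-0.4,0,0,0,0],[0,0,-0.7,0,0,0,94],[0,0,-0.7,0,0,0,94],[0,0,-0.7,0,0,0,94],[0,0,-0.7,0,0,0,94],[0,0,-0.7,0,0,0,94]])

```text
time: 12.35
tool_pos: [0.5215, 0.23, 0.1315]
ee_rot: [-3.141, -0.004, -2.949]
wrist_force: [0.3, 0.1, 0.3]
width: 0.0303
finger_force: 0.0
```

```bash
python3 bd.py
python3 - <<'E'
from h import *
t=cv2.cvtColor(robot.snapshot("top"),cv2.COLOR_RGB2BGR);s=cv2.cvtColor(robot.snapshot("side"),cv2.COLOR_RGB2BGR)
H=np.hstack([cv2.resize(t[130:250,140:240],None,fx=4,fy=4,interpolation=2),cv2.resize(s[90:190,240:340],None,fx=4,fy=4.8,interpolation=2)])
cv2.imwrite("pics/crop5.png",H)
E
```

```text
side along [-0.0107 -0.009   0.0152  0.0152] across [-0.0353  0.0242] 144
top along [-0.1614 -0.161  -0.1125 -0.1121] across [-0.0327  0.0128] 74
12.45 [ 0.6 -0.3 -0.3]
```

View pics/crop5.png

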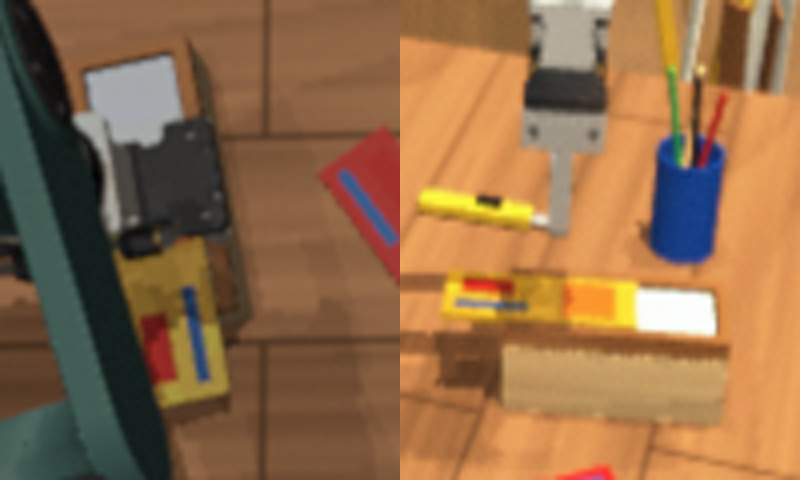

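The picture shows the board lying flat with its front end over the open front, at top-crop (190,400), about 60 mm out. The pale board is still in the holder. I'm going to the overhanging end with the gripper open.

Call:
servo_tool(plan=[[0.25,0,0,0,0,0,94],[0.5,0,0,0,0,0,94],[0.72,0,0,0,0,0,94],[0.72,0,0,0,0,0,94],[0.72,0,0,0,0,0,94],[0.72,0,0,0,0,0,94],[0.72,0,0,0,0,0,94],[0.72,0,0,0,0,0,94],[0.72,0,0,0,0,0,94],[0.72,0,0,0,0,0,94]])

```text
time: 13.38
tool_pos: [0.4526, 0.2167, 0.1335]
ee_rot: [3.142, -0.0, -2.95]
wrist_force: [-0.6, 0.2, -0.3]
width: 0.094
finger_force: 0.0
```

```bash
python3 bd.py
python3 - <<'E'
from h import *
o=robot.get_obs();d=o['tool_pos'][:2]-[.5796,.2413];c,s=np.cos(.1916),np.sin(.1916)
print("tcp along,across",d@[c,s],d@[-s,c],o['tool_pos'],o['width'],o['ee_rot'])
t=robot.snapshot("top");hsv=cv2.cvtColor(t,cv2.COLOR_RGB2HSV);m=cv2.inRange(hsv,(23,140,90),(36,255,255));m[:, :165]=0;m[:,210:]=0;m[:195]=0;m[245:]=0
c=max(cv2.findContours(m,0,1)[0],key=cv2.contourArea)[:,0];print(cv2.minAreaRect((ray("top",c,.078)[:,:2]*1000).astype(np.float32)))
E
```

```text
side along [-0.1151 -0.1105  0.015   0.0152] across [-0.0352  0.0272] 235
top along [-0.0632 -0.0618  0.0149  0.0151] across [-0.0325  0.0325] 241
13.4833 [-1.2 -0.2 -0.5]
tcp along,across -0.12955581746503084 3.3034146271159074e-05 [0.45240866 0.21666113 0.1335487 ] 0.09401555403512246 [ 3.14155519e+00 -1.78952107e-04 -2.94955932e+00]
((519.2044067382812, 237.628173828125), (23.06377601623535, 2.889449119567871), 88.9861068725586)
```

Call:
servo_tool(plan=[[0,0,0.2,0,0,0,94],[0,0,0.4,0,0,0,94],[0,0,0.55,0,0,0,94],[0,0,0.65,0,0,0,94],[0,0,0.7,0,0,0,94],[0,0,0.735,0,0,0,94],[0,0,0.735,0,0,0,94],[0,0,0.735,0,0,0,94]])

```text
time: 14.2
tool_pos: [0.4527, 0.2169, 0.061]
ee_rot: [3.141, 0.001, -2.949]
wrist_force: [0.1, -0.1, -0.3]
width: 0.0939
finger_force: 0.0
```

Call:
servo_tool(plan=[[0,0,0,0,0,0,60],[0,0,0,0,0,0,50],[0,0,0,0,0,0,40],[0,0,0,0,0,0,40],[0,0,0,0,0,0,40],[0,0,0,0,0,0,40],[0,0,0,0,0,0,40],[0,0,0,0,0,0,40],[0,0,0,0,0,0,40],[0,0,0,0,0,0,40]])

```text
time: 15.03
tool_pos: [0.4523, 0.2165, 0.0603]
ee_rot: [-3.141, 0.0, -2.95]
wrist_force: [-0.0, -1.0, 0.8]
width: 0.0632
finger_force: 30.0
```

Gripped at 63 mm and 30 N. Lifting gently.

Call:
servo_tool(plan=[[0,0,-0.03,0,0,0,40],[0,0,-0.08,0,0,0,40],[0,0,-0.14,0,0,0,40],[0,0,-0.22,0,0,0,40],[0,0,-0.32,0,0,0,40],[0,0,-0.45,0,0,0,40],[0,0,-0.6,0,0,0,40],[0,0,-0.75,0,0,0,40],[0,0,-0.85,0,0,0,40],[0,0,-0.9,0,0,0,40],[0,0,-0.9,0,0,0,40]])

```text
time: 15.95
tool_pos: [0.4531, 0.2171, 0.1522]
ee_rot: [3.141, 0.003, -2.949]
wrist_force: [1.1, -0.2, -1.5]
width: 0.0634
finger_force: 30.0
```

Run:
```python
from h import *
t=cv2.cvtColor(robot.snapshot("top"),cv2.COLOR_RGB2BGR);s=cv2.cvtColor(robot.snapshot("side"),cv2.COLOR_RGB2BGR)
H=np.hstack([cv2.resize(t[130:250,140:240],None,fx=4,fy=4,interpolation=2),cv2.resize(s[70:190,225:325],None,fx=4,fy=4,interpolation=2)])
cv2.imwrite("pics/crop6.png",H)
```

```text
(no output)
```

View pics/crop6.png

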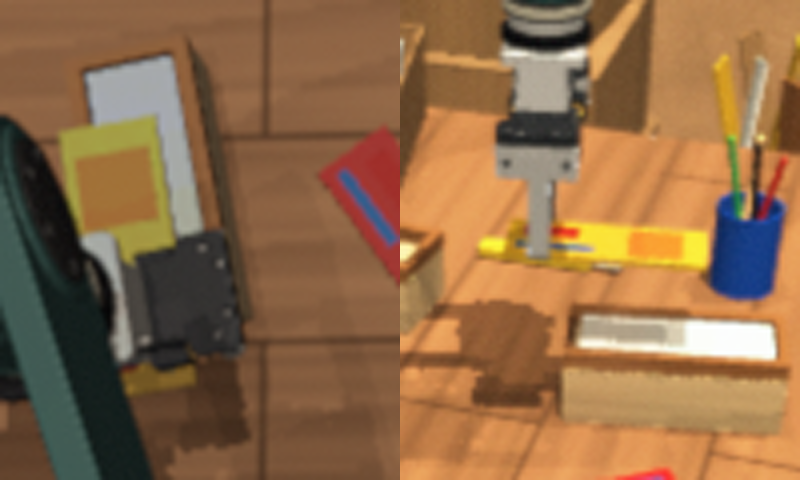

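The board is held level and clear of the holder (side crop (620,245)). The pale board is still in the channel. I'm turning to the mat's yaw (-0.177) and carrying it over.

Call:
servo_tool(plan=[[0,0,0,0,0,0.03,40],[0,0,0,0,0,0.07,40],[0,0,0,0,0,0.11,40],[0,0,0,0,0,0.15,40],[0,0,0,0,0,0.19,40],[0,0,0,0,0,0.22,40],[0,0,0,0,0,0.236,40],[0,0,0,0,0,0.236,40],[0,0,0,0,0,0.236,40]])

```text
time: 16.8
tool_pos: [0.4516, 0.2165, 0.1491]
ee_rot: [-3.141, -0.002, 2.964]
wrist_force: [-0.3, -0.8, -1.3]
width: 0.0634
finger_force: 30.0
```

Call:
servo_tool(plan=[[-0.03,-0.07,0,0,0,0,40],[-0.09,-0.22,0,0,0,0,40],[-0.16,-0.38,0,0,0,0,40],[-0.22,-0.54,0,0,0,0,40],[-0.28,-0.68,0,0,0,0,40],[-0.33,-0.8,0,0,0,0,40]])

```text
time: 17.3
tool_pos: [0.4705, 0.1305, 0.15]
ee_rot: [-3.141, -0.0, 2.963]
wrist_force: [0.1, 0.4, -1.5]
width: 0.063
finger_force: 30.0
```

Call:
servo_tool(plan=[[-0.06,-0.14,0,0,0,0,40],[-0.12,-0.28,0,0,0,0,40],[-0.17,-0.42,0,0,0,0,40],[-0.23,-0.56,0,0,0,0,40],[-0.28,-0.68,0,0,0,0,40],[-0.33,-0.8,0,0,0,0,40]])

```text
time: 17.8
tool_pos: [0.4886, 0.0461, 0.1499]
ee_rot: [-3.141, -0.0, 2.963]
wrist_force: [-0.3, 0.5, -1.2]
width: 0.0634
finger_force: 30.0
```

Call:
servo_tool(plan=[[-0.06,-0.14,0,0,0,0,40],[-0.12,-0.28,0,0,0,0,40],[-0.17,-0.42,0,0,0,0,40],[-0.23,-0.56,0,0,0,0,40],[-0.28,-0.68,0,0,0,0,40],[-0.33,-0.8,0,0,0,0,40]])

```text
time: 18.3
tool_pos: [0.5069, -0.0383, 0.15]
ee_rot: [-3.142, -0.0, 2.963]
wrist_force: [-0.6, 0.4, -0.8]
width: 0.0635
finger_force: 30.0
```

Call:
servo_tool(plan=[[-0.06,-0.14,0,0,0,0,40],[-0.12,-0.28,0,0,0,0,40],[-0.17,-0.42,0,0,0,0,40],[-0.23,-0.56,0,0,0,0,40],[-0.28,-0.68,0,0,0,0,40],[-0.33,-0.8,0,0,0,0,40]])

```text
time: 18.8
tool_pos: [0.5253, -0.1228, 0.15]
ee_rot: [3.141, -0.0, 2.963]
wrist_force: [0.1, -0.4, -0.8]
width: 0.0636
finger_force: 30.0
```

Call:
servo_tool(plan=[[-0.06,-0.14,0,0,0,0,40],[-0.12,-0.28,0,0,0,0,40],[-0.17,-0.42,0,0,0,0,40],[-0.23,-0.56,0,0,0,0,40],[-0.28,-0.7,0,0,0,0,40],[-0.32,-0.78,0,0,0,0,40],[-0.33,-0.8,0,0,0,0,40],[-0.33,-0.8,0,0,0,0,40],[-0.33,-0.8,0,0,0,0,40]])

```text
time: 19.55
tool_pos: [0.5435, -0.206, 0.1501]
ee_rot: [3.141, -0.0, 2.963]
wrist_force: [0.3, 0.0, 0.2]
width: 0.0633
finger_force: 30.0
```

Run:
```python
from h import *
o=robot.get_obs();print(o['time'],o['tool_pos'],o['ee_rot'],o['width'],o['finger_force'])
t=robot.snapshot("top");hsv=cv2.cvtColor(t,cv2.COLOR_RGB2HSV)
m=cv2.inRange(hsv,(20,110,90),(36,255,255));m[:,:250]=0;m[:100]=0;m[250:]=0
v,u=np.nonzero(m)
z=o['tool_pos'][2]+.018
P=ray("top",np.c_[u,v],z)[:,:2]-[.600,-.216];c,s=np.cos(-.177),np.sin(-.177);Q=P@np.array([[c,-s],[s,c]])
print(len(u),np.percentile(Q,[1,99],axis=0))
```

```text
19.55 [ 0.5434753  -0.20596724  0.15006273] [ 3.14091151e+00 -3.56917695e-04  2.96320442e+00] 0.06330380147508173 29.95485931634903
205 [[-0.09001431 -0.02767257]
 [ 0.09024744  0.03345629]]
```

Held centred above the mat (±90 mm along it, within 3 mm across). Lowering now.

Call:
servo_tool(plan=[[0,0,0.06,0,0,0,40],[0,0,0.2,0,0,0,40],[0,0,0.36,0,0,0,40],[0,0,0.52,0,0,0,40],[0,0,0.68,0,0,0,40],[0,0,0.84,0,0,0,40],[0,0,0.95,0,0,0,40],[0,0,1.0,0,0,0,40],[0,0,1.0,0,0,0,40]])

```text
time: 20.35
tool_pos: [0.5425, -0.2054, 0.0485]
ee_rot: [3.141, -0.003, 2.964]
wrist_force: [0.4, 0.4, -0.7]
width: 0.0632
finger_force: 30.0
```

Call:
servo_tool(plan=[[0,0,0.06,0,0,0,40],[0,0,0.14,0,0,0,40],[0,0,0.22,0,0,0,40],[0,0,0.3,0,0,0,40],[0,0,0.36,0,0,0,40],[0,0,0.4,0,0,0,40],[0,0,0.4,0,0,0,40]])

```text
time: 20.93
tool_pos: [0.5426, -0.2059, 0.0086]
ee_rot: [3.141, -0.003, 2.963]
wrist_force: [-0.8, 0.2, -0.6]
width: 0.0635
finger_force: 30.0
```

Call:
servo_tool(plan=[[0,0,0.03,0,0,0,40],[0,0,0.06,0,0,0,40],[0,0,0.09,0,0,0,40],[0,0,0.12,0,0,0,40],[0,0,0.12,0,0,0,40],[0,0,0.12,0,0,0,40]])

```text
time: 21.43
tool_pos: [0.5433, -0.2062, -0.0021]
ee_rot: [3.141, -0.0, 2.963]
wrist_force: [-0.7, -0.3, -0.1]
width: 0.0632
finger_force: 30.0
```

Call:
servo_tool(plan=[[0,0,0.015,0,0,0,40],[0,0,0.03,0,0,0,40],[0,0,0.04,0,0,0,40],[0,0,0.04,0,0,0,40],[0,0,0.04,0,0,0,40]])

```text
time: 21.85
tool_pos: [0.5434, -0.2063, -0.0059]
ee_rot: [3.141, -0.0, 2.963]
wrist_force: [-0.0, -0.8, -0.3]
width: 0.0633
finger_force: 30.0
```

Call:
servo_tool(plan=[[0,0,0.005,0,0,0,40],[0,0,0.01,0,0,0,40],[0,0,0.01,0,0,0,40],[0,0,0.01,0,0,0,40]])

```text
time: 22.18
tool_pos: [0.5435, -0.2063, -0.0069]
ee_rot: [3.142, -0.0, 2.963]
wrist_force: [0.1, -0.1, -0.7]
width: 0.0634
finger_force: 30.0
```

Call:
servo_tool(plan=[[0,0,0.005,0,0,0,40],[0,0,0.01,0,0,0,40],[0,0,0.01,0,0,0,40],[0,0,0.01,0,0,0,40]])

```text
time: 22.52
tool_pos: [0.5435, -0.2063, -0.0078]
ee_rot: [3.142, 0.0, 2.963]
wrist_force: [0.1, 0.3, -0.2]
width: 0.0631
finger_force: 30.0
```

Call:
servo_tool(plan=[[0,0,0.005,0,0,0,40],[0,0,0.008,0,0,0,40],[0,0,0.008,0,0,0,40],[0,0,0.008,0,0,0,40]])

```text
time: 22.85
tool_pos: [0.5436, -0.2063, -0.0085]
ee_rot: [3.142, 0.0, 2.963]
wrist_force: [0.3, -0.1, 0.5]
width: 0.0634
finger_force: 30.0
```

Call:
servo_tool(plan=[[0,0,0.005,0,0,0,40],[0,0,0.006,0,0,0,40],[0,0,0.006,0,0,0,40],[0,0,0.006,0,0,0,40]])

```text
time: 23.18
tool_pos: [0.5436, -0.2063, -0.0085]
ee_rot: [-3.142, 0.0, 2.963]
wrist_force: [-1.8, 0.8, 5.5]
width: 0.0633
finger_force: 30.0
```

Down on the mat (5 N, at the expected height). Opening and backing straight up.

Call:
servo_tool(plan=[[0,0,0,0,0,0,68],[0,0,0,0,0,0,74],[0,0,0,0,0,0,80],[0,0,0,0,0,0,86],[0,0,0,0,0,0,86],[0,0,0,0,0,0,86],[0,0,0,0,0,0,86],[0,0,0,0,0,0,86]])

```text
time: 23.85
tool_pos: [0.5434, -0.2063, -0.0094]
ee_rot: [3.141, -0.0, 2.963]
wrist_force: [0.3, -1.0, 0.2]
width: 0.086
finger_force: 0.0
```

Call:
servo_tool(plan=[[0,0,-0.03,0,0,0,86],[0,0,-0.1,0,0,0,86],[0,0,-0.2,0,0,0,86],[0,0,-0.4,0,0,0,86],[0,0,-0.7,0,0,0,86],[0,0,-1,0,0,0,86],[0,0,-1,0,0,0,86]])

```text
time: 24.43
tool_pos: [0.5478, -0.2084, 0.0998]
ee_rot: [-3.137, 0.014, 2.963]
wrist_force: [0.3, -0.2, 1.7]
width: 0.0862
finger_force: 0.0
```

Call:
servo_tool(plan=[[0.2,0,-0.2,0,0,0,86],[0.5,0,-0.5,0,0,0,86],[0.8,0,-0.8,0,0,0,86],[1,0,-0.8,0,0,0,86],[1,0,-0.8,0,0,0,86],[1,0,-0.8,0,0,0,86],[1,0,-0.8,0,0,0,86]])

```text
time: 25.02
tool_pos: [0.4454, -0.1885, 0.1702]
ee_rot: [3.141, -0.0, 2.963]
wrist_force: [-0.1, 1.5, 0.1]
width: 0.086
finger_force: 0.0
```

Run:
```python
from h import *
t=cv2.cvtColor(robot.snapshot("top"),cv2.COLOR_RGB2BGR);s=cv2.cvtColor(robot.snapshot("side"),cv2.COLOR_RGB2BGR)
H=np.hstack([cv2.resize(t[80:260,130:390],None,fx=1.5,fy=2,interpolation=2),cv2.resize(s[120:300,190:390],None,fx=2,fy=2,interpolation=2)])
cv2.imwrite("pics/fin.png",H); print(robot.get_obs()['time'])
```

```text
25.1167
```

View pics/fin.png

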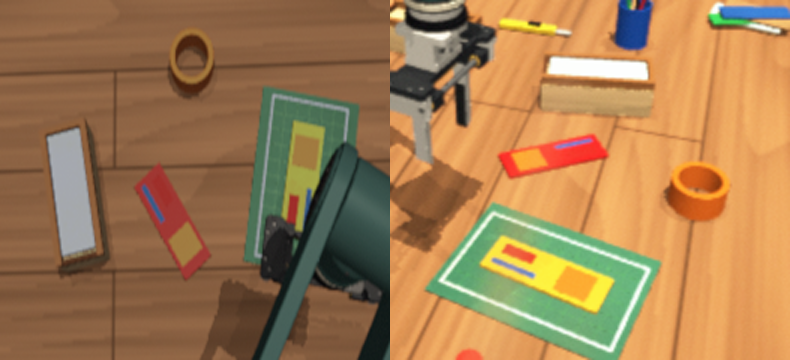

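The yellow board lies flat, printed side up, inside the white rectangle (side crop (545,275)). The pale board is still in the holder (598,70), and the gripper is clear.

```bash
python3 -c "
from bench import robot
print(robot.close_job())"
```

```text
the job is handed in; nothing more can be done
None
```

The job is handed in at about 25 s: the yellow board was slid out about 60 mm, pinched, and set down flat, printed side up, inside the mat's white rectangle. The pale board is still in the holder (the brown one under it was hidden from view) and the things visible in the final picture look undisturbed.

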